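# Turn the tube rotator until the sample tube stands upright

### The arm

A 6-joint arm with a two-finger parallel gripper is mounted at the origin on the work surface. World frame = base frame: x ahead of the robot, y to its left, z up, the work surface at z = 0. Lengths are in m, angles in rad, forces in N, time in s.
With the tool pointing down it reaches from about 0.375 to 0.975 m from the base axis. Payload 3.8 kg.
Tool frame: the origin (TCP) lies midway between the tips of the shut fingers; the grasp point (between the pads) lies 19 mm behind it; z points along the fingers, y is the line along which they close (so a half turn about z gives the same grasp; the last joint's range is limited). The gripper opens to 85 mm and grips with 20 to 120 N. Pads are 22 mm wide; open, the fingers measure 114 mm over their backs; the gripper's body (76 mm by 85 mm) begins 54 mm behind the grasp point. The pads swing forward as they close: fully open they stand 13 mm farther back than shut.
Start: joints at [-1.252, 0.264, 1.604, -0, 1.274, -0.037], TCP at [0.235, -0.633, 0.209] pointing down, gripper open.
Joint ranges: [-2.63, 2.63], [-0.94, 2.18], [0.31, 2.57], [-1.31, 4.45], [0, 2.66], [-2.55, 2.55]. Speed limits (rad/s): [2.57, 2.57, 3.14, 3.14, 3.14, 3.14].

### API

Orientations are given as a rotation vector (axis times angle).
In Python, from workcell import sensors, viewer, job gives the robot as it stands.
- The arm moves only by the shell command python3 -m inch 'ROWS' [FORCE]. ROWS is JSON, one flat list of numbers, 7 for each row, row after row: the shift along the tool's x, y, z in mm, then the turn, a rotation vector about the tool's x, y, z in degrees, then the finger opening in mm, from 0 to 85.4. A call has exactly 8 rows; each row shifts and turns the commanded pose from where the row before left it, along the tool's axes as they then stand; what a row does not reach is not made up. A row lasts 1/10 s, in which the tool goes at most 50 mm and 8.59 degrees, less where a joint would pass 70% of its speed; a pose out of reach is approached as far as the arm can. A call is refused whole if a number of a shift passes 50 or a number of a turn 8.59, either way. A call with a gripper value outside its range is refused whole. The fingers move at their own pace and stop on an object; FORCE is the grip in N (left out, the last holds). Time passes only in rows, so rows that do not move let the fingers close, or fill a call up. It gives the time, the measured TCP pose, the force, the opening and the grip force at its end, in the units of the state.
- sensors.read_state(): the state, without advancing time (a new reading comes with each control period).
- viewer.read_camera(name): name is "scene" or "top"; returns the picture (480x640x3 uint8, red, green, blue); there is no depth.
- viewer.camera_params(name): a dict with "K" (3x3 intrinsics, pixels), "k1" (the pictures are not rectified: a ray, as slopes to the right and down, at radius r is drawn at 1 + k1 r^2 times it, then the intrinsics apply), "world_to_cam" (4x4, takes a point from world to camera coordinates). Camera axes: x right, y down, z forward; pixel columns grow to the right and rows downward; lengths in m; the calibration is good to about 2 mm. A picture is of the moment at which its call begins. camera_params takes no time and is no camera call.
- job.finish_job(): hands the job in; it is judged then, once.
The state is a dict: "time": time; "q": joint angles; "joint_vel": joint speeds; "joint_torque": joint torques, N m; "tool_pos": TCP position; "tcp_rot": TCP orientation; "wrist_force": force on the tool from outside, world axes, zero at the start; "torque": the same for the moment, N m; "width": opening from 0.0 (shut) to 1.0 (fully open); "grip_force": force on a finger pad.
Only numpy, scipy, OpenCV 4.12 (cv2) and the standard library are available. Lean on these libraries where they do the work, as an engineer would, in place of code of your own. Each camera call takes 0.05 s, during which the arm holds its last target. There are 200 camera calls.

### The job

The tube rotator on the bench has stopped with its one sample tube (white, red cap) hanging low. Push its empty black spokes round with the fingertips, one spoke after another, until the sample tube points straight up, and leave the wheel at rest there. Push gently and slowly without giving the wheel a spin, do not touch the sample tube, do not lift or shift the rotator, and leave the bottle, the tube rack and the dishes where they stand.

Things in the scene. Friction and masses are not known exactly. Their poses are not given: they have to be found in the camera images.
- stand: Cream stand, 3 kg, loose on rubber feet: base 190 (x) x 170 (y) x 50 mm high; on its rear half (x -90 to 0 mm) a housing 100 mm wide, 225 mm high. Origin: centre of the underside, z up. Its x axis runs along the shaft from the housing out through the wheel and points away from the robot (yaw -0.7 to 0.25): the housing is on the robot's side of the wheel.
- hub (a point): Centre of the upright wheel, on the level shaft, 50 mm ahead (+x) of the stand's origin, 180 mm above the bench; turns with the wheel. Cream hub of 34 mm radius, 30 mm thick; a steel ring 9 mm thick at 55 mm radius ties six radial spokes, 60 degrees apart. One is short and carries the sample tube; the other five are empty (see spoke_end).
- spoke_end (a point): End of the empty spoke opposite the sample tube, at 110 mm radius. All five empty spokes are alike: black flat bars with a pale band near the end, 12 mm thick in the direction of turning, 28 mm wide along the shaft and centred on the wheel's plane. Push them outside the ring, at about 75 to 105 mm radius.
- rotor (a joint): Wheel angle q (rad), starts between 2.0 and 4.28; may turn either way, stops at -9.4 and 9.4. 0 or 2 pi = sample tube straight up. Grows by the right-hand rule about the stand's x axis: the tube points to (0, -sin q, cos q) in the stand's frame, the empty spokes likewise at q + k pi/3, k = 1 to 5. Stiff (0.2 N m, about 2 N at a spoke's end); stays where left.
- sample_tube: Sample tube held radially on the short spoke: white tube 16 mm across, from 51 to 106 mm radius, then a red cap 22 mm across, to 120 mm radius. Origin: on its axis at the foot of the cap, 106 mm from the hub; z points outward through the cap. Not to be touched.
- reagent_bottle: Amber bottle with blue cap, 60 mm across, 125 mm high, loose. Origin: centre of its underside. Bystander beside the stand.
- tube_rack: Blue tube rack 60 x 100 mm, 73 mm high with its green-capped tubes, loose. Origin: centre of its underside. Bystander beside the stand.
- dish_stack: Three clear culture dishes stacked as one piece, 90 mm across, 43 mm high, loose. Origin: centre of the underside. Bystander beyond the stand.

How it is judged:
By the outcome, as a careful person would: the job done as asked, in the order asked, and still so for the second after the job is handed in, with the robot touching nothing.
It also fails if it takes over 72 s, if anything falls off the work surface, if the arm or the gripper's body presses on something with over 40 N, if the wrist force passes 120 N, or if a joint passes its speed limit or range.

## Working session

There is one attempt and no reset: what is moved stays moved. The work goes in short steps, Python scripts to look and compute and a shell command to move; the robot and the scene stay as the last step left them, time stands still between calls to the robot, and variables do not carry over. Pictures are saved under pics/ and viewed, at most 12 in all, crops included, and the job is handed in when it is done.

```bash
mkdir -p pics; ls
python3 - <<'E'
from workcell import sensors, viewer
import cv2, numpy as np
print(sensors.read_state())
for n in("scene","top"):
    cv2.imwrite(f"pics/{n}0.png",viewer.read_camera(n)[:,:,::-1]); print(n,viewer.camera_params(n))
E
```

```text
pics
{'time': 0.0, 'q': array([-1.25189657e+00,  2.64758218e-01,  1.60538930e+00, -3.69649364e-05,
        1.27370640e+00, -3.68949923e-02]), 'joint_vel': array([ 0.00025198,  0.00100283, -0.00148365,  0.0002862 ,  0.00023136,
       -0.00023452]), 'joint_torque': array([ 7.97429166e-04, -5.15115845e+01, -3.67314434e+01, -2.51757058e-05,
        1.30135237e-02, -1.25255130e-05]), 'tool_pos': array([ 0.23486719, -0.63197636,  0.20775042]), 'tcp_rot': array([-3.08981022e+00, -5.55559358e-01,  5.53735983e-04]), 'wrist_force': array([0.47037723, 0.06548488, 0.79661504]), 'torque': array([-0.01694238,  0.03324678,  0.0105053 ]), 'grip_force': 0.0, 'width': 0.9983247862917926}
scene {'K': array([[599.40157163,   0.        , 320.50509702],
       [  0.        , 599.40157163, 244.82689194],
       [  0.        ,   0.        ,   1.        ]]), 'k1': -0.07843147924237598, 'world_to_cam': array([[-0.87370643,  0.48641767, -0.00591022,  0.46834105],
       [ 0.28547714,  0.50286265, -0.81586271, -0.03435771],
       [-0.39387801, -0.71451172, -0.57821545,  1.56955778],
       [ 0.        ,  0.        ,  0.        ,  1.        ]])}
top {'K': array([[575.52967848,   0.        , 312.21088763],
       [  0.        , 575.52967848, 232.59334653],
       [  0.        ,   0.        ,   1.        ]]), 'k1': -0.1648135430197033, 'world_to_cam': array([[ 0.00772347, -0.99991231, -0.01075753,  0.06500889],
       [-0.99585835, -0.00671669, -0.0906699 ,  0.54360873],
       [ 0.0905897 ,  0.01141327, -0.9958229 ,  1.290453  ],
       [ 0.        ,  0.        ,  0.        ,  1.        ]])}
```

View pics/scene0.png

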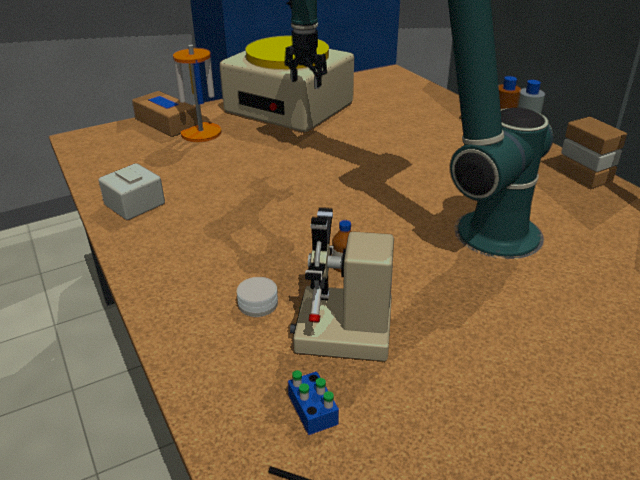

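View pics/top0.png

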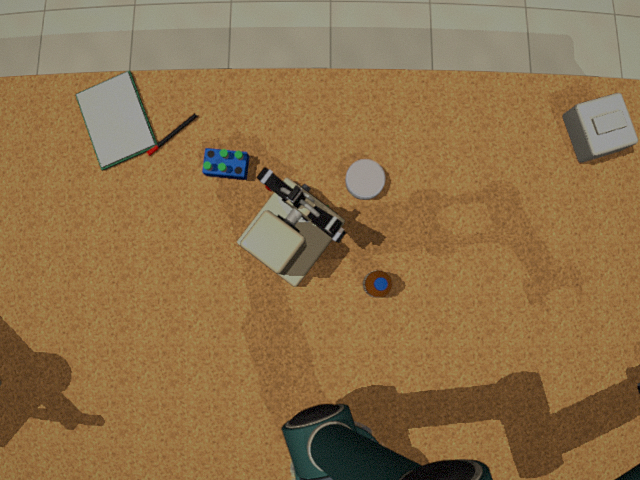

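```bash
python3 - <<'E'
import cv2,numpy as np
a=cv2.imread("pics/top0.png")[150:294,230:380]; b=cv2.imread("pics/scene0.png")[200:364,280:400]
cv2.imwrite("pics/c0.png",np.hstack([cv2.resize(a,(450,432),interpolation=cv2.INTER_CUBIC), cv2.resize(b[:144],(360,432),interpolation=cv2.INTER_CUBIC)])[:, :800])
E
cat > h.py <<'E'
import numpy as np,cv2
from workcell import viewer,sensors
P={n:viewer.camera_params(n) for n in("scene","top")}
def ray(n,uv):
    p=P[n];K=p["K"];d=np.array([(uv[0]-K[0,2])/K[0,0],(uv[1]-K[1,2])/K[1,1]]);s=d.copy()
    for _ in range(10): s=d/(1+p["k1"]*(s@s))
    T=p["world_to_cam"];R=T[:3,:3]
    return -R.T@T[:3,3], R.T@np.array([s[0],s[1],1])
def plane(n,uv,z):
    c,d=ray(n,uv);return c+d*(z-c[2])/d[2]
def cross(uv1,uv2):
    (c,d),(e,f)=ray("scene",uv1),ray("top",uv2)
    t=np.linalg.lstsq(np.c_[d,-f],e-c,rcond=None)[0];a,b=c+d*t[0],e+f*t[1]
    return (a+b)/2,np.linalg.norm(a-b)
def proj(n,X):
    p=P[n];c=p["world_to_cam"][:3]@np.r_[X,1];s=c[:2]/c[2];s=s*(1+p["k1"]*(s@s));return p["K"][:2,:2]@s+p["K"][:2,2]
E
```

```text
(no output)
```

View pics/c0.png

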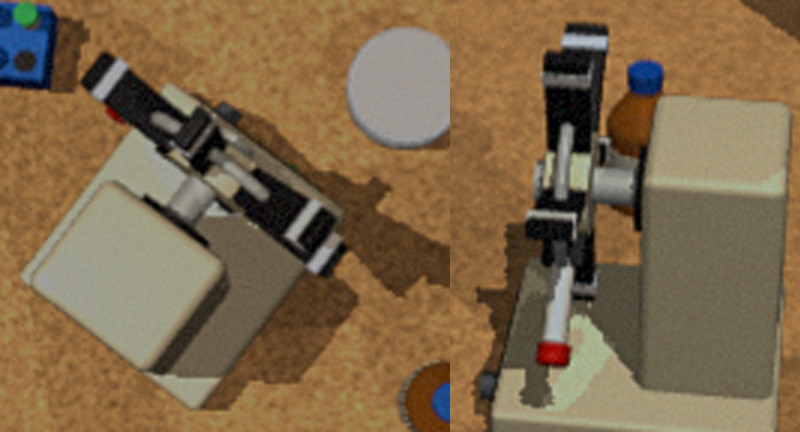

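Top crop: housing corners at about (107,183),(225,268),(150,370),(35,280) in the crop. The red cap is low at upper-left and the spoke ends are at (95,72), (315,225) and (328,258). In the scene crop the cap is at (553,353). The tube hangs low on the stand's +y side.

```bash
cat > m.py <<'E'
from h import *
T=lambda x,y:(x/3+230-1/3,y/3+150-1/3)
S=lambda x,y:(x/3+280-1/3,y/3+200-1/3)
C=np.array([plane("top",T(*c),.225) for c in [(105,181),(228,268),(150,373),(32,281)]])[:,:2]
print(C,[np.linalg.norm(C[i]-C[i-1]) for i in range(4)])
B=np.array([plane("top",T(*c),.05)[:2] for c in [(195,408),(345,212),(22,278),(168,85)]]);print("base",B,np.linalg.norm(B[0]-B[1]),np.linalg.norm(B[0]-B[2]),np.linalg.norm(B[2]-B[3]))
for v in (B[1]-B[0],B[3]-B[2],C[0]-C[3],C[1]-C[2]): print("yaw x",np.arctan2(v[1],v[0]))
for v in (C[0]-C[1],C[3]-C[2],B[2]-B[0],B[3]-B[1]): print("yaw y",np.arctan2(v[1],v[0])-np.pi/2)
E
python3 m.py
```

```text
[[0.56850754 0.1596205 ]
 [0.51239999 0.07921724]
 [0.44434915 0.12877864]
 [0.50305829 0.2060268 ]] [np.float64(0.08023184324079086), np.float64(0.09804459439273337), np.float64(0.08418580257725825), np.float64(0.0970259742878979)]
base [[ 0.42187444  0.10682169]
 [ 0.56900134 -0.0040471 ]
 [ 0.51772463  0.23759173]
 [ 0.66472301  0.12979376]] 0.184223271628441 0.16213593976182888 0.1822880259027534
yaw x -0.6457749437384386
yaw x -0.6327451289635639
yaw x -0.6167688945549005
yaw x -0.6294676480481936
yaw y -0.6092659099217729
yaw y -0.6498748556921294
yaw y -0.6325109074656513
yaw y -0.620848110466361
```

```bash
cat >> h.py <<'E'
yaw=-0.632;O=np.array([.5433,.117,0]);ex=np.array([np.cos(yaw),np.sin(yaw),0]);ey=np.array([-ex[1],ex[0],0]);H=O+.05*ex+[0,0,.18]
def wheel(n,uv,off=0):
    c,d=ray(n,uv);X=c+d*((H+off*ex-c)@ex)/(d@ex);y,z=(X-H)@ey,X[2]-H[2];return np.hypot(y,z)*1000,np.degrees(np.arctan2(-y,z))%360
E
cat > m2.py <<'E'
from h import *
T=lambda x,y:(x/3+230-1/3,y/3+150-1/3)
S=lambda x,y:(x/3+280-1/3,y/3+200-1/3)
print("H",H,"cap",wheel("scene",S(553,353)))
for p in [(585,40),(560,60),(550,220),(585,290)]: print(wheel("scene",S(*p)))
for p in [(100,70),(318,220),(328,258)]: print("top",wheel("top",T(*p)))
X,e=cross(S(560,57),T(104,75));print(X,e)
for k in range(6):
  for q in (np.radians(222),):
    a=q+k*np.pi/3;X=H+.11*(-np.sin(a)*ey+[0,0,np.cos(a)]);print(k,np.degrees(a)%360,X,proj("scene",X),proj("top",X))
E
python3 m2.py
```

```text
H [0.58364238 0.08746202 0.18      ] cap (np.float64(2031.921118193345), np.float64(308.88223095885104))
(np.float64(1994.3389225632434), np.float64(304.7468745473851))
(np.float64(2074.124648132548), np.float64(304.9209480893365))
(np.float64(2072.288838937302), np.float64(307.12168618010344))
(np.float64(1947.3204172119497), np.float64(307.95578904128627))
top (np.float64(111.19007503690949), np.float64(303.1233913636894))
top (np.float64(137.64895582113917), np.float64(35.304576750054274))
top (np.float64(108.9332771146589), np.float64(119.86825203378379))
[0.52758373 0.23447016 0.37114731] 0.23971415060859874
0 222.0 [0.62712487 0.14684953 0.09825407] [316.00099618 316.18889574] [276.36457917 190.88021375]
1 282.0 [0.64720589 0.17427578 0.20287029] [312.93441696 285.33426025] [259.07212355 172.44192984]
2 342.0 [0.6037234  0.11488828 0.28461622] [317.77961853 224.69783908] [286.11407325 187.07388137]
3 42.00000000000006 [0.54015989 0.02807451 0.26174593] [324.80610301 204.59843351] [332.62984468 222.86988176]
4 101.99999999999994 [0.52007887 0.00064825 0.15712971] [326.78026871 238.35123734] [344.68880381 238.16121903]
5 162.0 [0.56356136 0.06003576 0.07538378] [322.74313955 290.06148415] [316.08046259 221.30411899]
```

```bash
sed -i 's/S=lambda x,y:(x/S=lambda x,y:((x-450)/' m2.py; sed -i '/T(104,75)/d' m2.py; python3 m2.py | head -8
python3 - <<'E'
from h import *
for q in (222,225,228):
    print(q,[( (k,)+tuple(np.round([(p[0]-280)*3+450,(p[1]-200)*3])) +tuple(np.round([(t[0]-230)*3,(t[1]-150)*3]))) for k in range(6) for a in [np.radians(q+60*k)] for X in [H+(.113 if k==0 else .1)*(-np.sin(a)*ey+[0,0,np.cos(a)])] for p in [proj("scene",X)] for t in [proj("top",X)]])
E
```

```text
H [0.58364238 0.08746202 0.18      ] cap (np.float64(117.45457351307626), np.float64(239.21264081926796))
(np.float64(95.40228179615124), np.float64(48.0649066966185))
(np.float64(137.75787450274123), np.float64(337.5999474585343))
(np.float64(114.83461832457934), np.float64(294.8457235913319))
(np.float64(164.5928915175788), np.float64(155.763599040645))
top (np.float64(111.19007503690949), np.float64(303.1233913636894))
top (np.float64(137.64895582113917), np.float64(35.304576750054274))
top (np.float64(108.9332771146589), np.float64(119.86825203378379))
222 [(0, np.float64(558.0), np.float64(353.0), np.float64(137.0), np.float64(122.0)), (1, np.float64(551.0), np.float64(248.0), np.float64(99.0), np.float64(76.0)), (2, np.float64(564.0), np.float64(84.0), np.float64(173.0), np.float64(117.0)), (3, np.float64(583.0), np.float64(29.0), np.float64(299.0), np.float64(214.0)), (4, np.float64(589.0), np.float64(120.0), np.float64(333.0), np.float64(256.0)), (5, np.float64(578.0), np.float64(262.0), np.float64(255.0), np.float64(210.0))]
225 [(0, np.float64(557.0), np.float64(353.0), np.
[... 225 characters left out ...]
at64(30.0), np.float64(304.0), np.float64(218.0)), (4, np.float64(589.0), np.float64(127.0), np.float64(331.0), np.float64(255.0)), (5, np.float64(577.0), np.float64(269.0), np.float64(249.0), np.float64(206.0))]
228 [(0, np.float64(556.0), np.float64(352.0), np.float64(127.0), np.float64(113.0)), (1, np.float64(551.0), np.float64(233.0), np.float64(101.0), np.float64(76.0)), (2, np.float64(566.0), np.float64(72.0), np.float64(186.0), np.float64(126.0)), (3, np.float64(585.0), np.float64(32.0), np.float64(308.0), np.float64(222.0)), (4, np.float64(588.0), np.float64(134.0), np.float64(329.0), np.float64(255.0)), (5, np.float64(576.0), np.float64(275.0), np.float64(244.0), np.float64(202.0))]
```

```bash
python3 -m inch '[0,0,-10,0,0,-8.35,0, 0,0,-10,0,0,-8.35,0, 0,0,-10,0,0,-8.35,0, 0,0,-10,0,0,-8.35,0, 0,0,-10,0,8,0,0, 0,0,-10,0,8,0,0, 0,0,-10,0,8,0,0, 0,0,-10,0,8,0,0]' 20
python3 -m inch '[0,0,0,0,8,0,0, 0,0,0,0,0,0,0, 0,0,0,0,0,0,0, 0,0,0,0,0,0,0, 0,0,0,0,0,0,0, 0,0,0,0,0,0,0, 0,0,0,0,0,0,0, 0,0,0,0,0,0,0]'
cat >> h.py <<'E'
from scipy.spatial.transform import Rotation as Ro
def tcp():
    s=sensors.read_state();R=Ro.from_rotvec(s["tcp_rot"]).as_matrix();d=s["tool_pos"]-H
    F=np.array([ex,ey,[0,0,1]])
    return F@d*1000,F@R,s
def goto(t):
    p,R,s=tcp();print("t",s["time"],"stand pos",p.round(1),"tool z",R[:,2].round(3),"y",R[:,1].round(3),"f",s["wrist_force"].round(1),"-> shift",(R.T@(np.array(t)-p)).round(1))
def push(a,r=90,gap=0):
    p,R,s=tcp();a=np.radians(a);x=R[1:,0]
    return np.r_[0,r*np.array([-np.sin(a),np.cos(a)])+(6+gap)*np.array([np.cos(a),np.sin(a)])+11*x]
E
python3 - <<'E'
from h import *
b=plane("top",(381,284),.125);F=np.array([ex,ey,[0,0,1]]);print("bottle",F@(b-H)*1000)
r=plane("top",(365,178),.043);print("dish",F@(r-H)*1000)
s=push(51,90,10);R=tcp()[1];print(s);goto(s-80*R[:,2]);goto(s)
E
```

```text
time: 0.9
tool_pos: [0.2303, -0.6397, 0.2893]
tcp_rot: [-2.496, -1.268, -0.723]
wrist_force: [0.3, 0.1, -0.7]
width: -0.002
grip_force: 0.0
time: 1.7
tool_pos: [0.2307, -0.639, 0.2887]
tcp_rot: [-2.402, -1.22, -0.873]
wrist_force: [0.1, -0.5, -0.4]
width: -0.001
grip_force: 0.0
bottle [ -29.24640277 -225.81182089  -55.        ]
dish [ 148.9657719   -62.01702489 -137.        ]
[  0.         -51.43820634  76.13270685]
t 1.7 stand pos [ 144.4 -794.6  108.7] tool z [ 0.     0.642 -0.767] y [1.    0.001 0.001] f [ 0.1 -0.5 -0.4] -> shift [ 549.2 -143.9  421.9]
t 1.7 stand pos [ 144.4 -794.6  108.7] tool z [ 0.     0.642 -0.767] y [1.    0.001 0.001] f [ 0.1 -0.5 -0.4] -> shift [ 549.2 -143.9  501.9]
```

```bash
for i in 1 2; do :; done
python3 -m inch '[34,-9,26,0,0,0,0, 34,-9,26,0,0,0,0, 34,-9,26,0,0,0,0, 34,-9,26,0,0,0,0, 34,-9,26,0,0,0,0, 34,-9,26,0,0,0,0, 34,-9,26,0,0,0,0, 34,-9,26,0,0,0,0]'
python3 -m inch '[34,-9,26,0,0,0,0, 34,-9,26,0,0,0,0, 34,-9,26,0,0,0,0, 34,-9,26,0,0,0,0, 34,-9,26,0,0,0,0, 34,-9,26,0,0,0,0, 0,0,0,0,0,0,0, 0,0,0,0,0,0,0]'
python3 - <<'E'
from h import *
s=push(51,90,10);R=tcp()[1];goto(s-80*R[:,2])
a=viewer.read_camera("top")[120:270,240:390,::-1];b=viewer.read_camera("scene")[180:330,270:420,::-1]
cv2.imwrite("pics/c1.png",cv2.resize(np.hstack([a,b]),(800,400),interpolation=cv2.INTER_CUBIC))
E
```

```text
time: 2.5
tool_pos: [0.3748, -0.3191, 0.3035]
tcp_rot: [-2.402, -1.218, -0.874]
wrist_force: [0.2, 0.3, -0.2]
width: -0.001
grip_force: 0.0
time: 3.3
tool_pos: [0.482, -0.0808, 0.3151]
tcp_rot: [-2.4, -1.222, -0.873]
wrist_force: [-1.0, -0.3, -1.2]
width: -0.001
grip_force: 0.0
t 3.3 stand pos [  17.4 -195.8  135.1] tool z [-0.001  0.642 -0.767] y [1.    0.003 0.001] f [-1.  -0.3 -1.2] -> shift [ 72.8 -17.1  57.9]
```

View pics/c1.png

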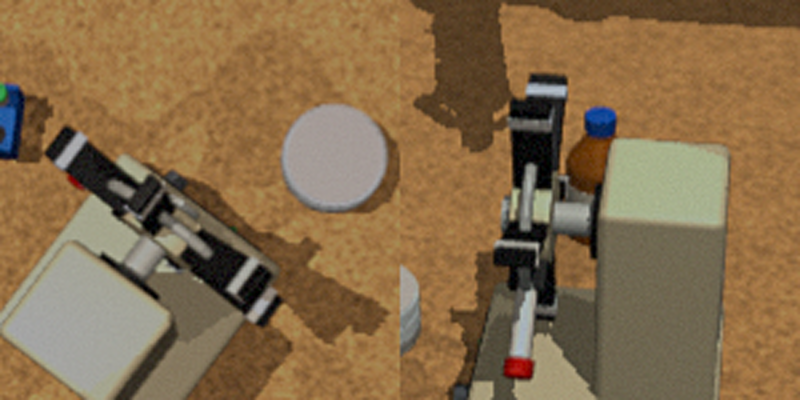

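The picture shows the wheel unmoved: near-vertical spoke end at about (147,193) in the top half, the -y spokes ending near (255,278), and the tube low on the left with its cap at (518,367).

Run:
```python
from h import *
s=8/3
print("obs k2 end px",147/s+240,193/s+120,"k3 band",250/s+240,278/s+120,"k5 band scene",(543-400)/s+270,312/s+180,"k3 band scene",(547-400)/s+270,90/s+180,"k2 band sc",(530-400)/s+270,122/s+180)
for q in range(222,246,4):
    f=lambda n,k,r:proj(n,H+r*(-np.sin(np.radians(q+60*k))*ey+[0,0,np.cos(np.radians(q+60*k))])).round(1)
    print(q,f("top",2,.11),f("top",3,.1),f("scene",5,.1),f("scene",3,.1),f("scene",2,.1))
```

```text
obs k2 end px 295.125 192.375 k3 band 333.75 224.25 k5 band scene 323.625 297.0 k3 band scene 325.125 213.75 k2 band sc 318.75 225.75
222 [286.1 187.1] [329.7 221.2] [322.5 287.5] [324.4 209.6] [318.  228.1]
226 [289.2 189.2] [331.8 223. ] [322.2 290.2] [324.7 210.3] [318.5 225.2]
230 [292.5 191.5] [333.7 224.8] [321.8 292.9] [325.  211.3] [319.  222.5]
234 [295.7 193.8] [335.4 226.4] [321.4 295.4] [325.3 212.5] [319.4 220.1]
238 [299.1 196.2] [336.9 227.9] [320.9 297.7] [325.5 213.9] [319.9 217.8]
242 [302.4 198.7] [338.3 229.3] [320.5 299.9] [325.7 215.5] [320.4 215.8]
```

```bash
python3 -m inch '[12,-4,0,0,0,0,0, 12,-4,0,0,0,0,0, 12,-4,0,0,0,0,0, 12,-4,0,0,0,0,0, 12,-1,0,0,0,0,0, 12,0,0,0,0,0,0, 0,0,0,0,0,0,0, 0,0,0,0,0,0,0]'
```

```text
time: 4.2
tool_pos: [0.5012, -0.0271, 0.3612]
tcp_rot: [-2.401, -1.22, -0.874]
wrist_force: [-1.1, 0.2, 0.2]
width: -0.0
grip_force: 0.0
```

Run:
```python
from h import *
goto(push(52,90,12))
for a in (52,60,70,80,90,100,110,116): print(a,push(a).round(1),(tcp()[1].T@(push(a)-push(52))).round(1))
```

```text
t 4.2 stand pos [   1.2 -141.1  181.2] tool z [-0.     0.642 -0.766] y [1.    0.001 0.   ] f [-1.1  0.2  0.2] -> shift [  1.6  -1.2 137.8]
52 [  0.  -58.8  67.2] [0. 0. 0.]
60 [  0.  -66.5  57.3] [-12.3  -0.    2.7]
70 [  0.  -74.1  43.5] [-27.   -0.    8.4]
80 [  0.  -79.2  28.6] [-40.4  -0.   16.5]
90 [  0.  -81.6  13.1] [-52.2  -0.   26.9]
100 [  0.  -81.2  -2.7] [-62.1  -0.1  39.1]
110 [  0.  -78.2 -18.1] [-69.7  -0.1  52.9]
116 [  0.  -75.1 -27. ] [-73.   -0.1  61.7]
```

```bash
python3 -m inch '[3,0,17,0,0,0,0, 1,-1,17,0,0,0,0, 1,0,18,0,0,0,0, 0,0,18,0,0,0,0, 0,0,18,0,0,0,0, 0,0,18,0,0,0,0, 0,0,18,0,0,0,0, 0,0,14,0,0,0,0]'
python3 -m inch '[-2,0,0,0,0,0,0, -3,0,1,0,0,0,0, -3,0,1,0,0,0,0, -3,0,1,0,0,0,0, -3,0,0,0,0,0,0, -3,0,1,0,0,0,0, -3,0,0,0,0,0,0, -3,0,1,0,0,0,0]'
python3 - <<'E'
from h import *
goto(push(60))
E
```

```text
time: 5.0
tool_pos: [0.5547, 0.0482, 0.2568]
tcp_rot: [-2.402, -1.217, -0.872]
wrist_force: [0.6, -0.2, 0.4]
width: -0.005
grip_force: 0.0
time: 5.8
tool_pos: [0.5465, 0.0359, 0.24]
tcp_rot: [-2.402, -1.218, -0.874]
wrist_force: [0.5, 0.1, -0.5]
width: -0.001
grip_force: 0.0
t 5.8 stand pos [  0.4 -63.5  60. ] tool z [ 0.     0.643 -0.766] y [ 1. -0.  0.] f [ 0.5  0.1 -0.5] -> shift [-4.1 -0.4  0.2]
```

```bash
python3 -m inch '[-3,0,1,0,0,0,0, -3,0,1,0,0,0,0, -3,0,1,0,0,0,0, -3,0,1,0,0,0,0, -3,0,1,0,0,0,0, -3,0,1,0,0,0,0, 0,0,0,0,0,0,0, 0,0,0,0,0,0,0]'
python3 - <<'E'
from h import *
goto(push(70))
a=viewer.read_camera("top")[120:270,240:390,::-1];b=viewer.read_camera("scene")[180:330,270:420,::-1]
cv2.imwrite("pics/c2.png",cv2.resize(np.hstack([a,b]),(800,400),interpolation=cv2.INTER_CUBIC))
E
```

```text
time: 6.6
tool_pos: [0.5401, 0.0272, 0.2243]
tcp_rot: [-2.402, -1.22, -0.873]
wrist_force: [-8.4, -6.7, 7.6]
width: -0.001
grip_force: 6.3
t 6.6 stand pos [  0.5 -74.4  44.3] tool z [ 0.     0.641 -0.767] y [1.    0.001 0.001] f [-8.4 -6.7  7.6] -> shift [-0.3 -0.5  0.8]
```

View pics/c2.png

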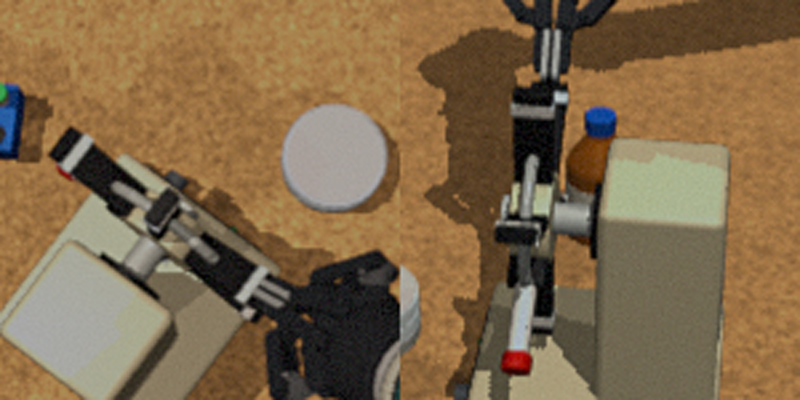

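The wheel has turned slightly (vertical spoke end now at (165,203), k3 band at (258,283)). The fingers sit at (275,290), near the end of that spoke, and the force is radial. I'll check the finger position against the picture.

```bash
python3 - <<'E'
from h import *
p,R,s=tcp();s_=8/3;X=s["tool_pos"];z=np.array([ex,ey,[0,0,1]]).T@R[:,2]
for d in (0,.02,.04,.06):
    t=(proj("top",X-d*z)-[240,120])*s_;c=(proj("scene",X-d*z)-[270,180])*s_+[400,0];print(d,t.round(),c.round())
print("hub",((proj("top",H)-[240,120])*s_).round(),((proj("scene",H)-[270,180])*s_+[400,0]).round())
for a in (0,60,70,120,180):
    r=.11;Y=H+r*(-np.sin(np.radians(a))*ey+[0,0,np.cos(np.radians(a))])
    print(a,((proj("top",Y)-[240,120])*s_).round(),((proj("scene",Y)-[270,180])*s_+[400,0]).round())
E
python3 - <<'E'
import cv2
from workcell import viewer
a=viewer.read_camera("top")[170:250,280:370,::-1];b=viewer.read_camera("scene")[180:260,290:370,::-1]
import numpy as np
cv2.imwrite("pics/c3.png",cv2.resize(np.hstack([a,b[:,:70]]),(800,400),interpolation=cv2.INTER_CUBIC))
E
```

```text
0 [247. 280.] [546. 107.]
0.02 [262. 288.] [548.  81.]
0.04 [277. 297.] [550.  55.]
0.06 [293. 306.] [552.  29.]
hub [166. 228.] [535. 213.]
0 [162. 207.] [534.  86.]
60 [270. 296.] [550.  81.]
70 [278. 305.] [551.  94.]
120 [265. 309.] [550. 197.]
180 [170. 247.] [535. 327.]
```

View pics/c3.png

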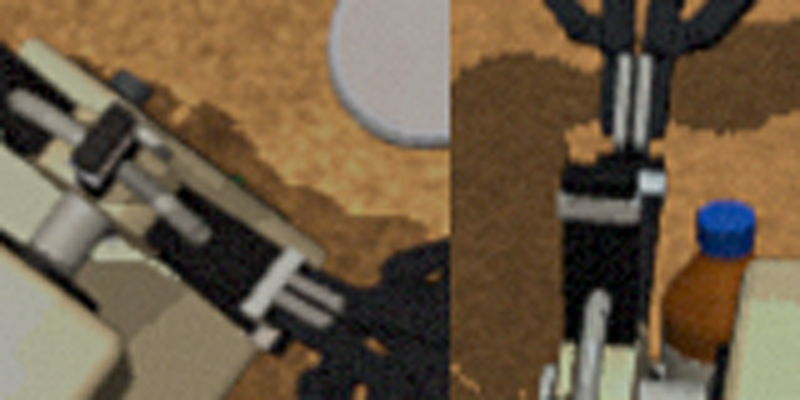

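In this crop the k3 band runs from (295,255) to (255,308). It isn't covered by the fingers, so the tip may be beneath that spoke. In the scene half its edge shows at (652,183), and the k2 end is at (600,172). I'll triangulate these.

Run:
```python
from h import *
F=np.array([ex,ey,[0,0,1]])
def tri(sc,tp):
    X,e=cross((290+(sc[0]-450)/5,180+sc[1]/5),(280+tp[0]/5,170+tp[1]/5));d=F@(X-H)*1000
    print(d.round(1),"gap",round(e*1000,1),"r",np.hypot(d[1],d[2]).round(1),"a",np.degrees(np.arctan2(-d[1],d[2])).round(1))
tri((600,172),(105,145));tri((652,183),(255,308))
tri((598,295),(45,115));   # front ring rod? sanity only
p,R,s=tcp();print(p,s["wrist_force"],s["grip_force"],s["q"].round(2))
```

```text
[ -0.5  -1.4 104.3] gap 1.8 r 104.3 a 0.8
[-11.4 -79.7  50.4] gap 1.7 r 94.3 a 57.7
[-2.3 27.9 69.1] gap 0.1 r 74.5 a -22.0
[  0.43746705 -74.32882149  44.27187093] [-8.5693877  -6.00467659  7.12344558] 6.314505580812693 [-0.45 -0.15  2.18  0.78  1.11 -0.18]
```

```bash
python3 -m inch '[0,0,-1,0,0,0,0, 0,0,-1,0,0,0,0, 0,0,-1,0,0,0,0, 0,0,-1,0,0,0,0, 0,0,0,0,0,0,0, 0,0,0,0,0,0,0, 0,0,0,0,0,0,0, 0,0,0,0,0,0,0]'
python3 -m inch '[2,0,0,0,0,0,0, 2,0,0,0,0,0,0, 2,0,0,0,0,0,0, 2,0,0,0,0,0,0, 0,0,0,0,0,0,0, 0,0,0,0,0,0,0, 0,0,0,0,0,0,0, 0,0,0,0,0,0,0]'
python3 - <<'E'
from h import *
p,R,s=tcp();print(p,s["wrist_force"],s["q"].round(3))
a=viewer.read_camera("top")[170:250,280:370,::-1];b=viewer.read_camera("scene")[180:260,290:370,::-1]
cv2.imwrite("pics/c4.png",cv2.resize(np.hstack([a,b[:,:70]]),(800,400),interpolation=cv2.INTER_CUBIC))
E
```

```text
time: 7.6
tool_pos: [0.5391, 0.0263, 0.2268]
tcp_rot: [-2.401, -1.218, -0.874]
wrist_force: [-0.4, -0.5, 0.0]
width: -0.0
grip_force: 0.0
time: 8.4
tool_pos: [0.5427, 0.0311, 0.2319]
tcp_rot: [-2.401, -1.218, -0.874]
wrist_force: [0.6, 0.3, 0.0]
width: 0.003
grip_force: 0.0
[  0.23964163 -69.70412693  51.94794955] [0.61597523 0.31701822 0.03273665] [-0.438 -0.155  2.166  0.778  1.117 -0.156]
```

View pics/c4.png

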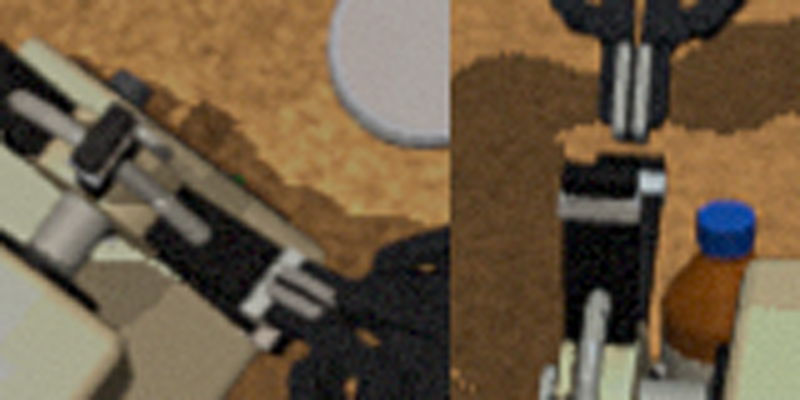

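The tip is now fully visible: scene half at (630,138), top half at about (278,283) and just over the k3 band. I'll triangulate the real tip against the reported TCP.

Run:
```python
from h import *
F=np.array([ex,ey,[0,0,1]]);p,R,s=tcp()
for tp in ((272,280),(278,283),(284,287)):
    X,e=cross((290+(630-450)/5,180+138/5),(280+tp[0]/5,170+tp[1]/5));d=F@(X-H)*1000
    print(d.round(1),e*1000,"tool frame offset",(R.T@(d-p)).round(1))
for d in (0,.01,.02,.03):
    Y=s["tool_pos"]-d*(F.T@R[:,2]);print(d,((proj("top",Y)-[280,170])*5).round(),((proj("scene",Y)-[290,180])*5+[450,0]).round())
```

```text
[ -1.7 -79.4  71.3] 0.041186057481363045 tool frame offset [  5.  -2. -21.]
[ -1.3 -81.8  69.8] 0.2572100013134407 tool frame offset [  2.2  -1.6 -21.4]
[ -1.  -84.5  68.2] 0.23936704620535393 tool frame offset [ -0.9  -1.3 -21.9]
0 [254. 266.] [622. 191.]
0.01 [268. 274.] [624. 167.]
0.02 [282. 282.] [626. 142.]
0.03 [296. 290.] [628. 117.]
```

```bash
sed -i 's/+11\*x\]/+11*x+21*R[1:,2]]/' h.py
python3 - <<'E'
from h import *
goto(push(59,90,10))
for a in (59,65,70,80,90,100,110,116): print(a,(tcp()[1].T@(push(a)-push(59))).round(1))
E
```

```text
t 8.5 stand pos [  0.3 -69.7  52. ] tool z [ 0.     0.643 -0.766] y [ 1. -0. -0.] f [-0.1 -0.4 -0.9] -> shift [16.8 -0.3 15.3]
59 [0. 0. 0.]
65 [-9.   0.   2.9]
70 [-16.2   0.    6.1]
80 [-29.6   0.   14.3]
90 [-41.5   0.   24.6]
100 [-51.3   0.   36.9]
110 [-58.9   0.   50.6]
116 [-62.2   0.   59.5]
```

```bash
python3 -m inch '[6,0,-1,0,0,0,0, 6,0,0,0,0,0,0, 5,0,3,0,0,0,0, 0,0,7,0,0,0,0, 0,0,6,0,0,0,0, 0,0,0,0,0,0,0, -3,0,1,0,0,0,0, -3,0,1,0,0,0,0]'
python3 -m inch '[-3,0,0,0,0,0,0, -2,0,1,0,0,0,0, -3,0,1,0,0,0,0, -3,0,1,0,0,0,0, -3,0,1,0,0,0,0, -3,0,1,0,0,0,0, -3,0,1,0,0,0,0, -3,0,1,0,0,0,0]'
python3 - <<'E'
from h import *
goto(push(72))
E
```

```text
time: 9.3
tool_pos: [0.554, 0.0467, 0.2258]
tcp_rot: [-2.401, -1.218, -0.874]
wrist_force: [0.6, -0.6, 0.5]
width: 0.002
grip_force: 0.0
time: 10.1
tool_pos: [0.5465, 0.0361, 0.2058]
tcp_rot: [-2.401, -1.218, -0.874]
wrist_force: [0.9, 1.6, 1.5]
width: -0.002
grip_force: 1.0
t 10.1 stand pos [  0.4 -63.4  25.8] tool z [ 0.     0.643 -0.766] y [ 1. -0.  0.] f [0.9 1.6 1.5] -> shift [ 0.4 -0.4  2. ]
```

```bash
python3 -m inch '[-3,0,2,0,0,0,0, -3,0,2,0,0,0,0, -3,0,2,0,0,0,0, -2,0,2,0,0,0,0, -3,0,2,0,0,0,0, -3,0,3,0,0,0,0, -3,0,3,0,0,0,0, -3,0,3,0,0,0,0]'
python3 -m inch '[-2,0,2,0,0,0,0, -2,0,3,0,0,0,0, -2,0,3,0,0,0,0, -2,0,3,0,0,0,0, -2,0,2,0,0,0,0, -2,0,3,0,0,0,0, -1,0,3,0,0,0,0, -2,0,3,0,0,0,0]'
python3 - <<'E'
from h import *
goto(push(105))
goto(push(116))
E
```

```text
time: 10.9
tool_pos: [0.5432, 0.0316, 0.1762]
tcp_rot: [-2.402, -1.218, -0.874]
wrist_force: [-1.0, -1.1, 3.2]
width: 0.001
grip_force: 1.2
time: 11.7
tool_pos: [0.5448, 0.034, 0.1499]
tcp_rot: [-2.401, -1.218, -0.874]
wrist_force: [-0.9, 0.7, 3.6]
width: -0.002
grip_force: 1.1
t 11.7 stand pos [  0.3 -66.1 -30.1] tool z [ 0.     0.643 -0.766] y [1. 0. 0.] f [-0.9  0.7  3.6] -> shift [ 2.  -0.3 -3.1]
t 11.7 stand pos [  0.3 -66.1 -30.1] tool z [ 0.     0.643 -0.766] y [1. 0. 0.] f [-0.9  0.7  3.6] -> shift [-4.9 -0.3 12.8]
```

```bash
python3 -m inch '[-1,0,3,0,0,0,0, -1,0,3,0,0,0,0, -1,0,3,0,0,0,0, -1,0,2,0,0,0,0, -1,0,2,0,0,0,0, 0,0,0,0,0,0,0, 0,0,0,0,0,0,0, 0,0,0,0,0,0,0]'
python3 - <<'E'
from h import *
goto(push(116))
t=viewer.read_camera("top")[:,:,::-1];c=viewer.read_camera("scene")[:,:,::-1]
cv2.imwrite("pics/c5.png",cv2.resize(np.hstack([t[120:270,240:390],c[170:320,270:420]]),(800,400),interpolation=cv2.INTER_CUBIC))
E
```

```text
time: 12.5
tool_pos: [0.5472, 0.0378, 0.1367]
tcp_rot: [-2.401, -1.218, -0.873]
wrist_force: [-0.4, 0.7, 0.5]
width: -0.001
grip_force: 0.0
t 12.5 stand pos [ -0.1 -61.6 -43.3] tool z [-0.001  0.643 -0.766] y [ 1.     0.    -0.001] f [-0.4  0.7  0.5] -> shift [ 0.1  0.1 -0.1]
```

View pics/c5.png

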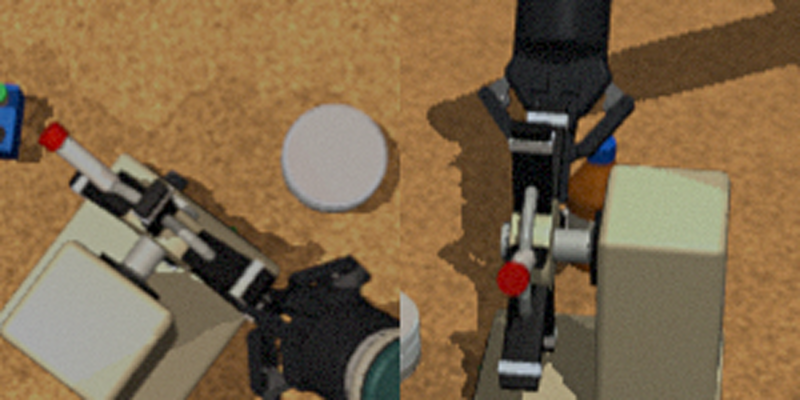

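The cap is now at (54,136) in the top half and level on the left. k1 is nearly vertical at (155,193), and the stand and bystanders haven't moved.

```bash
python3 -m inch '[0,0,-10,0,0,0,0, 0,0,-12,0,0,0,0, -2,0,-14,0,0,0,0, -4,0,-16,0,0,0,0, -4,0,-20,0,0,0,0, -2,0,-24,0,0,0,0, 0,0,-24,0,0,0,0, 0,0,-10,0,0,0,0]'
python3 - <<'E'
from h import *
s=8/3
print(wheel("top",(54/s+240,136/s+120)),wheel("top",(155/s+240,193/s+120)))
for q in (288,292,296,300): 
  f=lambda n,k,r:(proj(n,H+r*(-np.sin(np.radians(q+60*k))*ey+[0,0,np.cos(np.radians(q+60*k))]))-([240,120] if n=="top" else [270,170]))*s
  print(q,f("top",0,.12).round(),f("scene",0,.113).round()+[400,0],f("top",1,.11).round(),f("scene",2,.1).round()+[400,0],f("scene",1,.1).round()+[400,0],f("top",2,.1).round())
goto(push(56,90,14))
E
```

```text
time: 13.4
tool_pos: [0.493, -0.0395, 0.2317]
tcp_rot: [-2.405, -1.219, -0.878]
wrist_force: [0.3, 0.7, -0.3]
width: 0.001
grip_force: 0.0
(np.float64(116.73897523751377), np.float64(301.1792705968066)) (np.float64(153.1727856437461), np.float64(358.4655220706645))
288 [ 42. 131.] [514. 293.] [136. 188.] [546. 109.] [530. 144.] [247. 277.]
292 [ 44. 131.] [515. 282.] [144. 194.] [547. 112.] [531. 137.] [252. 282.]
296 [ 46. 132.] [515. 271.] [153. 200.] [548. 115.] [532. 130.] [257. 286.]
300 [ 50. 133.] [516. 259.] [162. 207.] [548. 119.] [534. 125.] [260. 290.]
t 13.4 stand pos [   1.9 -156.    51.7] tool z [ 0.005  0.643 -0.766] y [ 1.    -0.002  0.004] f [ 0.3  0.7 -0.3] -> shift [91.7 -2.1 68.8]
```

```bash
python3 -m inch '[20,-1,0,0,0,0,0, 20,-1,0,0,0,0,0, 20,0,0,0,0,0,0, 20,0,0,0,0,0,0, 15,0,0,0,0,0,0, 0,0,0,0,0,0,0, 0,0,15,0,0,0,0, 0,0,15,0,0,0,0]'
python3 -m inch '[0,0,15,0,0,0,0, 0,0,12,0,0,0,0, 0,0,10,0,0,0,0, 0,0,0,0,0,0,0, -3,0,1,0,0,0,0, -3,0,1,0,0,0,0, -3,0,1,0,0,0,0, -3,0,1,0,0,0,0]'
python3 - <<'E'
from h import *
goto(push(58))
for a in (58,65,70,80,90,100,110,116,118,120): print(a,(tcp()[1].T@(push(a)-push(58))).round(1))
E
```

```text
time: 14.2
tool_pos: [0.5453, 0.0376, 0.2665]
tcp_rot: [-2.403, -1.218, -0.874]
wrist_force: [0.2, 0.2, -0.9]
width: 0.003
grip_force: 0.0
time: 15.0
tool_pos: [0.5556, 0.0516, 0.2279]
tcp_rot: [-2.402, -1.218, -0.875]
wrist_force: [0.5, -0.2, 0.6]
width: 0.002
grip_force: 0.0
t 15.0 stand pos [ -1.4 -45.5  47.9] tool z [ 0.001  0.643 -0.766] y [ 1.    -0.     0.001] f [ 0.5 -0.2  0.6] -> shift [-7.   1.4 -0.5]
58 [0. 0. 0.]
65 [-10.5  -0.    3.3]
70 [-17.7  -0.    6.5]
80 [-31.2  -0.   14.6]
90 [-43.  -0.  25.]
100 [-52.8  -0.   37.2]
110 [-60.4  -0.   51. ]
116 [-63.8  -0.1  59.8]
118 [-64.7  -0.1  62.9]
120 [-65.5  -0.1  65.9]
```

```bash
python3 -m inch '[-3,1,0,0,0,0,0, -3,0,0,0,0,0,0, -3,0,1,0,0,0,0, -3,0,1,0,0,0,0, -3,0,1,0,0,0,0, -3,0,1,0,0,0,0, -3,0,1,0,0,0,0, -3,0,1,0,0,0,0]'
python3 -m inch '[-3,0,2,0,0,0,0, -3,0,2,0,0,0,0, -3,0,2,0,0,0,0, -3,0,2,0,0,0,0, -3,0,2,0,0,0,0, -3,0,3,0,0,0,0, -3,0,2,0,0,0,0, -3,0,3,0,0,0,0]'
python3 -m inch '[-3,0,3,0,0,0,0, -2,0,3,0,0,0,0, -2,0,3,0,0,0,0, -2,0,3,0,0,0,0, -2,0,3,0,0,0,0, -2,0,3,0,0,0,0, -2,0,3,0,0,0,0, 0,0,0,0,0,0,0]'
python3 - <<'E'
from h import *
goto(push(106)); goto(push(110)); goto(push(116));goto(push(120))
p,R,s=tcp();t=p-21*R[:,2]-11*R[:,0]
print("corner",t)
E
```

```text
time: 15.8
tool_pos: [0.5479, 0.0396, 0.2076]
tcp_rot: [-2.401, -1.218, -0.875]
wrist_force: [1.3, 1.9, 1.7]
width: 0.0
grip_force: 1.0
time: 16.6
tool_pos: [0.5438, 0.0342, 0.1783]
tcp_rot: [-2.401, -1.218, -0.874]
wrist_force: [0.5, -0.8, 2.0]
width: -0.004
grip_force: 1.2
time: 17.4
tool_pos: [0.5447, 0.0361, 0.1521]
tcp_rot: [-2.401, -1.217, -0.873]
wrist_force: [0.3, 0.8, 0.7]
width: -0.001
grip_force: 0.0
t 17.4 stand pos [ -1.1 -64.5 -27.9] tool z [-0.001  0.643 -0.766] y [ 1.    -0.    -0.001] f [0.3 0.8 0.7] -> shift [-1.5  1.1 -1. ]
t 17.4 stand pos [ -1.1 -64.5 -27.9] tool z [-0.001  0.643 -0.766] y [ 1.    -0.    -0.001] f [0.3 0.8 0.7] -> shift [-4.2  1.1  4.7]
t 17.4 stand pos [ -1.1 -64.5 -27.9] tool z [-0.001  0.643 -0.766] y [ 1.    -0.    -0.001] f [0.3 0.8 0.7] -> shift [-7.6  1.1 13.5]
t 17.4 stand pos [ -1.1 -64.5 -27.9] tool z [-0.001  0.643 -0.766] y [ 1.    -0.    -0.001] f [0.3 0.8 0.7] -> shift [-9.3  1.1 19.6]
corner [ -1.08434252 -86.39235447 -18.84445583]
```

```bash
python3 -m inch '[3,0,-2,0,0,0,0, 3,1,-1,0,0,0,0, 3,0,0,0,0,0,0, 0,0,0,0,5,0,0, 0,0,0,0,5,0,0, 0,0,0,0,5,0,0, 0,0,0,0,0,0,0, 0,0,0,0,0,0,0]'
python3 - <<'E'
from h import *
for a,g in ((104,4),(108,0),(112,0),(116,0),(120,0)): goto(push(a,90,g))
E
```

```text
time: 18.2
tool_pos: [0.5486, 0.0389, 0.1606]
tcp_rot: [-2.203, -1.115, -1.143]
wrist_force: [0.4, -0.1, 0.1]
width: -0.001
grip_force: 0.0
t 18.2 stand pos [  0.5 -59.9 -19.4] tool z [ 0.     0.818 -0.575] y [ 1.    -0.001 -0.002] f [ 0.4 -0.1  0.1] -> shift [-0.1 -0.5 -7.7]
t 18.2 stand pos [  0.5 -59.9 -19.4] tool z [ 0.     0.818 -0.575] y [ 1.    -0.001 -0.002] f [ 0.4 -0.1  0.1] -> shift [-7.  -0.4 -0. ]
t 18.2 stand pos [  0.5 -59.9 -19.4] tool z [ 0.     0.818 -0.575] y [ 1.    -0.001 -0.002] f [ 0.4 -0.1  0.1] -> shift [-11.   -0.4   4.9]
t 18.2 stand pos [  0.5 -59.9 -19.4] tool z [ 0.     0.818 -0.575] y [ 1.    -0.001 -0.002] f [ 0.4 -0.1  0.1] -> shift [-14.6  -0.4  10.1]
t 18.2 stand pos [  0.5 -59.9 -19.4] tool z [ 0.     0.818 -0.575] y [ 1.    -0.001 -0.002] f [ 0.4 -0.1  0.1] -> shift [-17.8  -0.4  15.5]
```

```bash
python3 -m inch '[-2,0,0,0,0,0,0, -3,0,0,0,0,0,0, -2,0,1,0,0,0,0, -2,0,2,0,0,0,0, -2,0,2,0,0,0,0, -2,0,2,0,0,0,0, -1,0,2,0,0,0,0, 0,0,0,0,0,0,0]'
python3 - <<'E'
from h import *
goto(push(115));goto(push(120))
t=viewer.read_camera("top");c=viewer.read_camera("scene")
cv2.imwrite("pics/c6.png",cv2.resize(np.hstack([t[140:250,250:360],c[170:280,280:390]])[:,:,::-1],(800,400),interpolation=cv2.INTER_CUBIC))
E
```

```text
time: 19.0
tool_pos: [0.5482, 0.0387, 0.1436]
tcp_rot: [-2.202, -1.116, -1.145]
wrist_force: [0.1, 0.5, 0.1]
width: 0.0
grip_force: 0.4
t 19.0 stand pos [  0.2 -60.3 -36.4] tool z [-0.     0.819 -0.574] y [ 1.    -0.    -0.001] f [0.1 0.5 0.1] -> shift [ 0.4 -0.2 -0.6]
t 19.0 stand pos [  0.2 -60.3 -36.4] tool z [-0.     0.819 -0.574] y [ 1.    -0.    -0.001] f [0.1 0.5 0.1] -> shift [-3.7 -0.2  6.1]
```

View pics/c6.png

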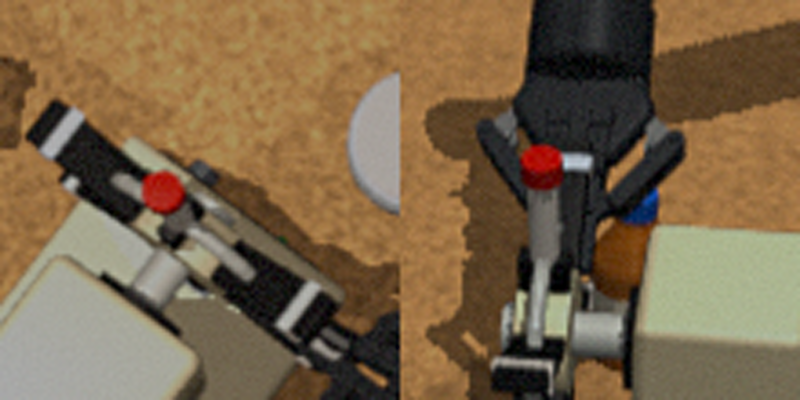

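The tube is nearly upright, with its cap at (164,192) in the top half. I'll measure its angle by red centroid.

```bash
cat > q.py <<'E'
from h import *
for n in("top","scene"):
    im=viewer.read_camera(n).astype(int);m=((im[:,:,0]>110)&(im[:,:,1]<50)&(im[:,:,2]<60)).astype(np.uint8)
    k,l,st,ce=cv2.connectedComponentsWithStats(m);h=proj(n,H)
    i=min((j for j in range(1,k) if st[j,4]>12),key=lambda j:np.hypot(*(ce[j]-h)));u=ce[i]
    print(n,u.round(2),st[i,4],[(r,(np.array(wheel(n,u)).round(1))) for r in (1,)] if n=="top" else "")
    # angle best matching along the cap's circle (cap drawn as its top disc centre, r=118)
    A=np.radians(np.arange(-25,25,.25))
    for r in (.114,.118):
        d=[np.linalg.norm(proj(n,H+r*(-np.sin(a)*ey+[0,0,np.cos(a)]))-u) for a in A];j=int(np.argmin(d));print(r,np.degrees(A[j]),round(d[j],2))
# vertical check of hub image: where q=0 puts the cap
print(proj("top",H+[0,0,.118]),proj("top",H))
E
python3 q.py
```

```text
top [294.22 192.37] 90 [(1, array([115.1, 352.6]))]
0.114 -7.499999999999999 0.06
0.118 -7.0 0.17
scene [318.39 213.31] 70 
0.114 -5.0 1.03
0.118 -7.499999999999999 0.65
[300.60295791 196.78512034] [302.39740958 205.67010082]
```

```bash
python3 -m inch '[-1,0,1,0,0,0,0, -1,0,1,0,0,0,0, -1,0,1,0,0,0,0, 0,0,1,0,0,0,0, -1,0,1,0,0,0,0, 0,0,1,0,0,0,0, 0,0,0,0,0,0,0, 0,0,0,0,0,0,0]'
python3 q.py
python3 - <<'E'
from h import *
goto(push(120));goto(push(122))
E
```

```text
time: 20.0
tool_pos: [0.5499, 0.0407, 0.1373]
tcp_rot: [-2.202, -1.116, -1.145]
wrist_force: [-0.4, 0.3, -1.3]
width: 0.002
grip_force: 0.0
top [298.37 195.16] 95 [(1, array([117.9, 357.5]))]
0.114 -2.75 0.23
0.118 -2.5 0.04
scene [319.34 210.39] 64 
0.114 -0.25 0.72
0.118 -3.0000000000000004 0.3
[300.60295791 196.78512034] [302.39740958 205.67010082]
t 20.1 stand pos [  0.4 -57.6 -42.6] tool z [ 0.     0.819 -0.574] y [ 1. -0.  0.] f [-0.1 -0.3 -0.4] -> shift [-0.1 -0.4  0.3]
t 20.1 stand pos [  0.4 -57.6 -42.6] tool z [ 0.     0.819 -0.574] y [ 1. -0.  0.] f [-0.1 -0.3 -0.4] -> shift [-1.6 -0.4  3.1]
```

```bash
python3 -m inch '[-1,0,1,0,0,0,0, 0,0,1,0,0,0,0, -1,0,1,0,0,0,0, 0,0,1,0,0,0,0, 0,0,0,0,0,0,0, 0,0,0,0,0,0,0, 0,0,0,0,0,0,0, 0,0,0,0,0,0,0]'
python3 q.py
python3 - <<'E'
from h import *
goto(push(122))
t=viewer.read_camera("top");cv2.imwrite("pics/c7.png",cv2.resize(t[140:240,250:370,::-1],(720,600),interpolation=cv2.INTER_CUBIC))
E
```

```text
time: 20.9
tool_pos: [0.5511, 0.0426, 0.1336]
tcp_rot: [-2.201, -1.116, -1.146]
wrist_force: [0.4, -0.2, 0.3]
width: 0.006
grip_force: 0.2
top [300.83 197.12] 93 [(1, array([115.6,   0.2]))]
0.114 0.0 0.16
0.118 0.25 0.17
scene [319.75 208.77] 60 
0.114 2.75 0.71
0.118 -0.5 0.26
[300.60295791 196.78512034] [302.39740958 205.67010082]
t 21.0 stand pos [  0.2 -55.4 -46.4] tool z [-0.     0.819 -0.574] y [ 1.  0. -0.] f [ 1.  -0.3  0.6] -> shift [ 0.3 -0.2 -0.9]
```

View pics/c7.png

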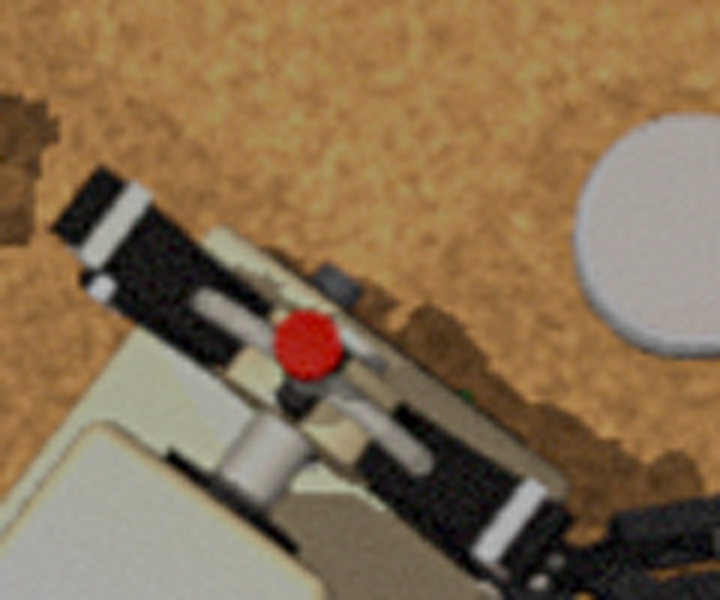

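The cap is at (308,346), and the upper spokes' bands are at (116,225) left and (508,520) right. I'll use those bands for a symmetry check.

```bash
python3 - <<'E'
from h import *
for p in ((116,225),(508,520)): print(wheel("top",(p[0]/6+250-.42,p[1]/6+140-.42)))
E
python3 -m inch '[1,0,0,0,0,0,0, 2,0,-1,0,0,0,0, 2,0,-4,0,0,0,0, 0,0,-12,0,0,0,0, 0,0,-14,0,0,0,0, 0,0,-14,0,0,0,0, 0,0,-14,0,0,0,0, 0,0,-14,0,0,0,0]'
python3 q.py
```

```text
(np.float64(101.68541615742387), np.float64(309.6697029468331))
(np.float64(92.08662453670858), np.float64(58.501039474968834))
time: 21.85
tool_pos: [0.5169, -0.0046, 0.1805]
tcp_rot: [-2.202, -1.116, -1.146]
wrist_force: [-0.1, -0.3, 0.5]
width: 0.002
grip_force: 0.0
top [300.83 197.12] 93 [(1, array([115.6,   0.2]))]
0.114 0.0 0.16
0.118 0.25 0.17
scene [319.59 208.83] 58 
0.114 2.5 0.85
0.118 -0.5 0.41
[300.60295791 196.78512034] [302.39740958 205.67010082]
```

The band readings suggest the hub estimate may be off. I'll fit the angle and a hub shift to the cap and band points, and check that the stand hasn't moved.

Run:
```python
from h import *
from scipy.optimize import least_squares as LS
g=lambda p:np.array(p)/6+[249.58,139.58]
L,Rr,cap=g((116,225)),g((508,520)),np.array([300.83,197.12]);sc=np.array([319.6,208.83])
def pt(h,a,r,o=0): return h+r*(-np.sin(a)*ey+[0,0,np.cos(a)])+o*(np.cos(a)*ey+[0,0,np.sin(a)])
def f(v,rc=.118):
    q,sx,sy,rb=v;h=H+sx*ex+sy*ey
    return np.r_[proj("top",pt(h,q+np.pi/3,rb,.006))-L*0-Rr,proj("top",pt(h,q-np.pi/3,rb,-.006))-L,proj("top",pt(h,q,rc))-cap,(proj("scene",pt(h,q,rc))-sc)*.5]
for w in (.114,.118,.12):
    s=LS(f,[0,0,0,.098],args=(w,),x_scale=[.1,.01,.01,.01]);print(w,"q",np.degrees(s.x[0]).round(2),(s.x[1:]*1000).round(1),s.fun.round(2))
a=cv2.imread("pics/top0.png");b=viewer.read_camera("top")[:,:,::-1].copy()
for (x,y,X,Y) in ((232,200,280,275),(300,275,345,300)):
    A,B=[cv2.cvtColor(i[y:Y,x:X],cv2.COLOR_BGR2GRAY).astype(np.float32) for i in(a,b)];print(cv2.phaseCorrelate(A,B,cv2.createHanningWindow(A.shape[::-1],cv2.CV_32F)))
cv2.imwrite("pics/c8.png",cv2.resize(b[140:240,230:350],(720,600),interpolation=cv2.INTER_CUBIC))
```

```text
0.114 q 1.38 [ 0.4  2.1 95.1] [ 0.17 -0.28 -0.23  0.25  0.25  0.05  0.16  0.69]
0.118 q 1.34 [ 0.2  2.1 95.2] [ 0.12 -0.22 -0.28  0.31  0.15 -0.2   0.2  -0.23]
0.12 q 1.33 [ 0.1  2.1 95.2] [ 0.1  -0.19 -0.31  0.34  0.1  -0.33  0.22 -0.7 ]
((0.035845074019803747, 0.5241708593861389), 0.9172556055916681)
((0.4789919888985388, 0.4294910950307216), 0.9603043956756592)
```

View pics/c8.png

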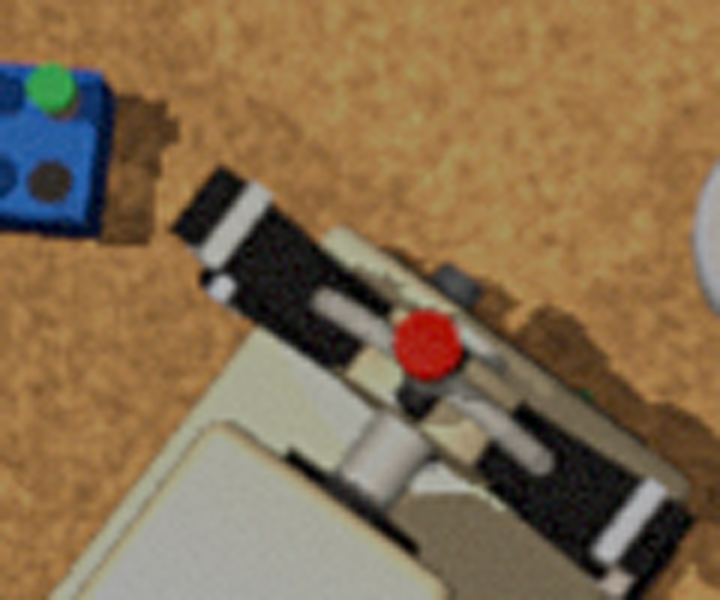

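```bash
python3 -m inch '[-3,0,-20,0,0,0,0, -3,0,-20,0,0,0,0, 0,0,-20,0,0,0,0, 0,0,-20,0,0,0,0, 0,0,0,0,0,0,0, 0,0,0,0,0,0,0, 0,0,0,0,0,0,0, 0,0,0,0,0,0,0]'
python3 q.py && python3 -c "
from workcell import job
print(job.finish_job())"
```

```text
time: 22.8
tool_pos: [0.4765, -0.058, 0.2198]
tcp_rot: [-2.2, -1.116, -1.144]
wrist_force: [-0.4, -0.4, -0.3]
width: 0.002
grip_force: 0.0
top [300.79 197.16] 94 [(1, array([1.146e+02, 1.000e-01]))]
0.114 0.0 0.12
0.118 0.25 0.21
scene [319.81 208.81] 62 
0.114 2.5 0.65
0.118 -0.5 0.19
[300.60295791 196.78512034] [302.39740958 205.67010082]
the job is handed in; nothing more can be done
None
```

The sample tube points straight up to within about 1–2° by camera, the wheel is at rest, the arm is clear, and the job was handed in at about 23 s; my first contact pressed about 13 N on a spoke's end, and I saw no shift of the stand in the pictures.

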